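Put the mixed-up planters back on their own display boards

ROBOT

A 6-joint arm with a two-finger parallel gripper is mounted at the origin on the work surface. World frame = base frame: x ahead of the robot, y to its left, z up, the work surface at z = 0. Lengths are in mm, angles in rad, forces in N, time in s.
With the tool pointing down it reaches from about 400 to 825 mm from the base axis. Payload 7 kg.
Tool frame: the origin (TCP) lies at the very end of the fingers, on their centre line; the grasp point (between the pads) lies 19 mm behind it; z points along the fingers, y is the direction in which the jaws open and shut (so a half turn about z gives the same grasp; the last joint's range is limited). The gripper opens to 88 mm and grips with 3 to 60 N. Pads are 19 mm wide; open, the fingers measure 130 mm over their backs; the gripper's body (78 mm by 193 mm) begins 47 mm behind the grasp point.
Start: joints at [-0.928, 0.359, 0.012, 0, -1.224, -0.288], TCP at [234.469, -632.945, 226.561] pointing down, gripper open.
Joint ranges: [-3.07, 3.07], [-1.43, 2.12], [-1.02, 1.25], [-3.03, 1.67], [-3.05, -0], [-3.03, 3.03]. Speed limits (rad/s): [2.39, 2.39, 3.01, 3.14, 3.14, 3.14].

INTERFACE

Orientations are given as a unit quaternion [x, y, z, w].
In Python, from plant import bot gives the robot as it stands. Calls block until the motion is done:
- bot.move_ptp(position, orientation): joint-space move of the TCP to a pose.
- bot.line_to(position, velocity=150, ori=None): straight line of the TCP; ori=None keeps the orientation; velocity is the mean speed in mm/s.
- bot.move_joints(angles): joint-space move.
- bot.move_gripper(opening, force=None): finger opening in mm; force is the grip in N (None keeps the last); returns when the fingers have stopped.
- bot.pause(seconds).
- bot.solve_ik(position, orientation): joint angles nearest the present ones, or None.
- bot.read_state(): the state.
- bot.camera(name): name is "scene" or "top"; returns the picture (420x560x3 uint8, red, green, blue); there is no depth.
- bot.get_calibration(name): a dict with "fx", "fy", "cx", "cy" (pixels), "view" (4x4, takes a point from world to camera coordinates). Camera axes: x right, y up, looking along -z (the intrinsics and any distortion apply to the point x, -y, -z); pixel columns grow to the right and rows downward; lengths in mm; the calibration is good to about 2 mm. A picture is of the moment at which its call begins. get_calibration takes no time and is no camera call.
A pose or a line that the arm cannot do raises bot.Unreachable and nothing moves.
- bot.close_job(): hands the job in, once; it reports no verdict.
The state is a dict: "t": time; "joint_pos": joint angles; "qvel": joint speeds; "tau": joint torques, N m; "tcp_pos": TCP position; "eef_rot": TCP orientation; "contact_force": force on the tool from outside, world axes, zero at the start; "moment": the same for the moment, N m; "width": finger opening in mm.
Only numpy, scipy, OpenCV 4.12 (cv2) and the standard library are available. Lean on these libraries where they do the work, as an engineer would, in place of code of your own. Each camera call takes 0.05 s, during which the arm holds its last target.

TASK

The four clay planters on the shop counter are standing on each other's display boards: put every one back, upright, in the middle of the board that has its own outline (round, square, oblong, half-round), with its sides parallel to the board's edges and the half-round one's flat back along its board's straight edge. Use the empty black rubber mat as a free spot on the way, set each planter down gently without dropping or tipping it, and leave the glass seed jar standing where it is.

Things in the scene. Friction and masses are not known exactly. Their poses are not given: they have to be found in the camera images.
- round_pot: Loose empty terracotta planter, straight-walled round cup, 60 mm diameter, 62 mm high, 4 mm wall, open top, about 0.2 kg. Origin: centre of the underside; z up. At the start it stands on the oblong or the half-round board.
- square_pot: Loose empty terracotta planter, straight-walled, 56 x 56 mm, 62 mm high, 4 mm wall, open top, about 0.22 kg. Origin: centre of the underside; x and y square to its sides, z up. At the start it stands on the oblong or the half-round board.
- trough: Loose empty terracotta oblong planter, straight-walled, 104 mm long (its y) by 44 mm wide (its x), 56 mm high, 4 mm wall, open top, about 0.25 kg. Origin: centre of the underside; z up. At the start it stands on the round or the square board.
- half_pot: Loose terracotta half-round planter, open top, empty: from above a half circle of 48 mm radius (9 facets) with a flat back 96 mm wide; 60 mm high, 5 mm straight wall, 0.25 kg. Origin: middle of the flat back's lower edge (not the centre); x points out of the back, the planter spans x = -48 mm (flat facet at the nose) to 0; y along the back. Starts on the round or square board.
- round_board: Fixed grey round board, 84 mm diameter, 12 mm thick, lying on the counter. Origin: centre of the underside; its top is at z = 12 mm. Belongs to the round planter.
- square_board: Fixed grey square board, 80 x 80 mm, 12 mm thick. Origin: centre of the underside, x and y square to its edges; top at z = 12 mm. Belongs to the square planter.
- oblong_board: Fixed grey oblong board, 128 mm long (its y) by 68 mm wide (its x), 12 mm thick. Origin: centre of the underside; top at z = 12 mm. Belongs to the oblong planter.
- half_board: Fixed grey half-round board, 12 mm thick: straight edge 120 mm long at x = +12 mm, rounded to x = -60 mm. Origin (underside): where the middle of the half-round planter's flat back belongs, 12 mm inside the straight edge (planter and board frames then coincide, margin 12 mm all round); x points out over the straight edge, y along it; top at z = 12 mm.
- rubber_mat: Fixed black rubber mat, 100 mm (its x) by 130 mm (its y), 3 mm thick, empty: the free spot. Origin: centre of the underside.
- seed_jar: Loose closed jar of pale frosted glass with a metal lid, 52 mm diameter, 85 mm high, 0.25 kg, standing among the boards; a bystander to be left where it is. Origin: centre of the underside.
Mind the look-alikes: they are no part of the job. Leave any green or red look-alike of the square_board alone.

How it is judged (in metres and radians):
At the end, for the whole second after the job is handed in: Each planter stands upright (within 0.08 rad) and at rest on the board of its outline, origins within 12 mm horizontally; square, oblong and half-round ones parallel to the board edges within 0.26 rad, the half-round one's back on the straight-edge side; nothing held (horizontal distance between round_pot and round_board below 0.012 m and z of round_pot in the frame of round_board between 0.009 and 0.015 m and angle between each of round_pot, square_pot, trough, half_pot's own z axis and vertical below 0.08 rad and linear speed of each of round_pot, square_pot, trough, half_pot below 0.02 m/s and horizontal distance between square_pot and square_board below 0.012 m and z of square_pot in the frame of square_board between 0.009 and 0.015 m and (angle between the x axis of square_pot and the x axis of square_board, either way round below 0.26 rad or angle between the x axis of square_pot and the y axis of square_board, either way round below 0.26 rad) and horizontal distance between trough and oblong_board below 0.012 m and z of trough in the frame of oblong_board between 0.009 and 0.015 m and angle between the x axis of trough and the x axis of oblong_board, either way round below 0.26 rad and horizontal distance between half_pot and half_board below 0.012 m and z of half_pot in the frame of half_board between 0.009 and 0.015 m and angle between the x axis of half_pot and the x axis of half_board, either way round below 0.26 rad); the robot touches nothing.
It fails at once if a planter is tipped over (more than 0.6 rad) (angle between any of round_pot, square_pot, trough, half_pot's own z axis and vertical above 0.6 rad).
It fails at once if a planter is dropped: it moves faster than 0.7 m/s with no finger on it (a fall of about 25 mm) ((linear speed of round_pot above 0.7 m/s and contact force between the fingers and round_pot below 0.1 N) or (linear speed of square_pot above 0.7 m/s and contact force between the fingers and square_pot below 0.1 N) or (linear speed of trough above 0.7 m/s and contact force between the fingers and trough below 0.1 N) or (linear speed of half_pot above 0.7 m/s and contact force between the fingers and half_pot below 0.1 N)).
It fails at once if the glass seed jar is pushed more than 20 mm or tipped (more than 0.3 rad) (distance of seed_jar from where it was at the start of the episode above 0.02 m or angle between seed_jar's own z axis and vertical above 0.3 rad).
It also fails if it takes over 144 s, if anything falls off the work surface, if the arm or the gripper's body presses on something with over 40 N, if the wrist force passes 120 N, or if a joint passes its speed limit or range.

## Working session

There is one attempt and no reset: what is moved stays moved. The work goes in short steps, each a Python script; the robot and the scene stay as the last script left them, time stands still between calls to the robot, and variables do not carry over. Pictures are saved under pics/ and viewed, and the job is handed in when it is done.

```bash
ls; mkdir -p pics
python3 - <<'E'
from plant import bot
import cv2,numpy as np
for n in("scene","top"):
    im=bot.camera(n); cv2.imwrite(f"pics/{n}0.png",im[:,:,::-1]); c=bot.get_calibration(n); print(n,c)
s=bot.read_state(); print(s)
E
```

```text
pics
scene {'fx': 475.5855651882023, 'fy': 475.5855651882023, 'cx': 272.8075779823646, 'cy': 211.56970657064937, 'view': array([[-1.33128364e-01,  9.91094188e-01,  3.02490044e-03,
        -2.62000625e+01],
       [-8.17000671e-01, -1.11470062e-01,  5.65759957e-01,
         3.50719961e+02],
       [ 5.61058591e-01,  7.28473519e-02,  8.24564443e-01,
        -1.44310023e+03],
       [ 0.00000000e+00,  0.00000000e+00,  0.00000000e+00,
         1.00000000e+00]])}
top {'fx': 381.0856509696159, 'fy': 381.0856509696159, 'cx': 288.1911477534232, 'cy': 211.31285863566077, 'view': array([[ 3.63657002e-03, -9.99687617e-01, -2.47273832e-02,
         9.28965696e+01],
       [ 9.99942905e-01,  3.38681004e-03,  1.01349313e-02,
        -4.11151110e+02],
       [-1.00480184e-02, -2.47628278e-02,  9.99642856e-01,
        -8.45126026e+02],
       [ 0.00000000e+00,  0.00000000e+00,  0.00000000e+00,
         1.00000000e+00]])}
{'t': 0.1, 'joint_pos': array([-9.27924621e-01,  3.59310929e-01,  1.11852291e-02, -2.66803069e-04,
       -1.22414369e+00, -2.88070058e-01]), 'qvel': array([ 3.54437623e-05, -2.14414213e-03,  4.57776230e-03,  7.14174816e-04,
        1.20640450e-03,  1.30127074e-03]), 'tau': array([-2.53027523e-03, -5.84164667e+01,  2.93752438e+01,  7.01559439e+00,
        1.02161805e-02, -3.30027137e-05]), 'tcp_pos': array([ 234.29151874, -632.5756299 ,  225.74184776]), 'eef_rot': array([-1.76427036e-01,  9.84313437e-01,  7.14472570e-04, -2.18499834e-04]), 'contact_force': array([0.3818519 , 0.11469519, 0.37498142]), 'moment': array([ 0.03214366,  0.02752343, -0.01221139]), 'width': 87.66781053277207}
```

View pics/scene0.png

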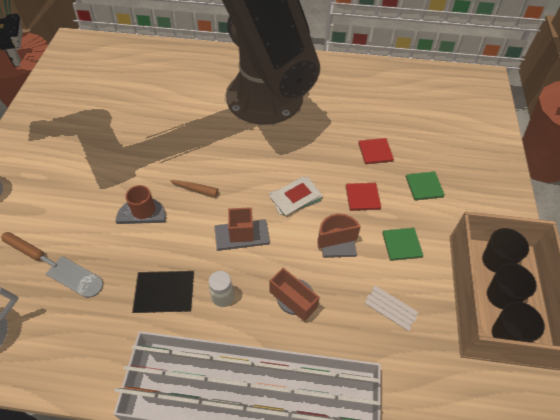

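View pics/top0.png

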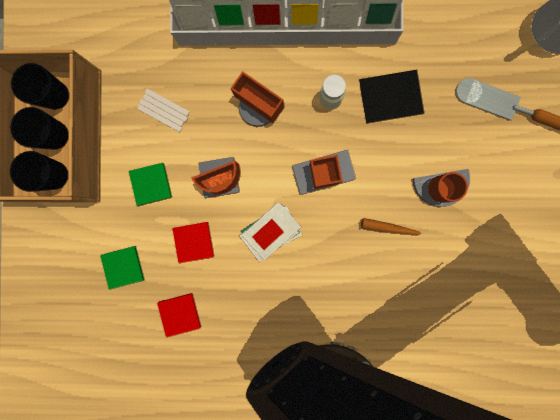

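Run:
```python
import cv2
a=cv2.imread("pics/top0.png"); b=cv2.imread("pics/scene0.png")
cv2.imwrite("pics/z1.png",cv2.resize(a[60:220,180:380],None,fx=4,fy=3.7,interpolation=cv2.INTER_CUBIC)[:, :])
cv2.imwrite("pics/z2.png",cv2.resize(a[60:220,320:500],None,fx=3.7,fy=3.7,interpolation=cv2.INTER_CUBIC))
cv2.imwrite("pics/z3.png",cv2.resize(b[170:325,110:370],None,fx=3,fy=3,interpolation=cv2.INTER_CUBIC))
```

```text
(no output)
```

View pics/z1.png

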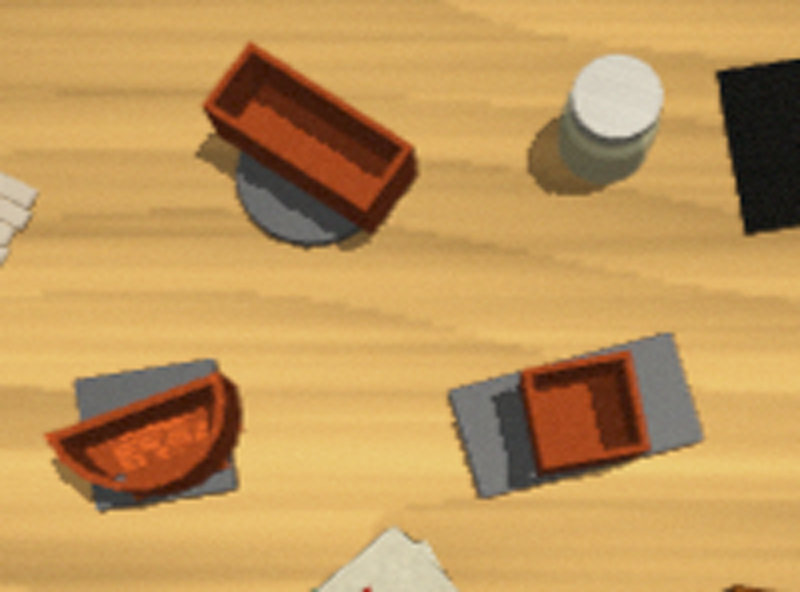

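View pics/z2.png

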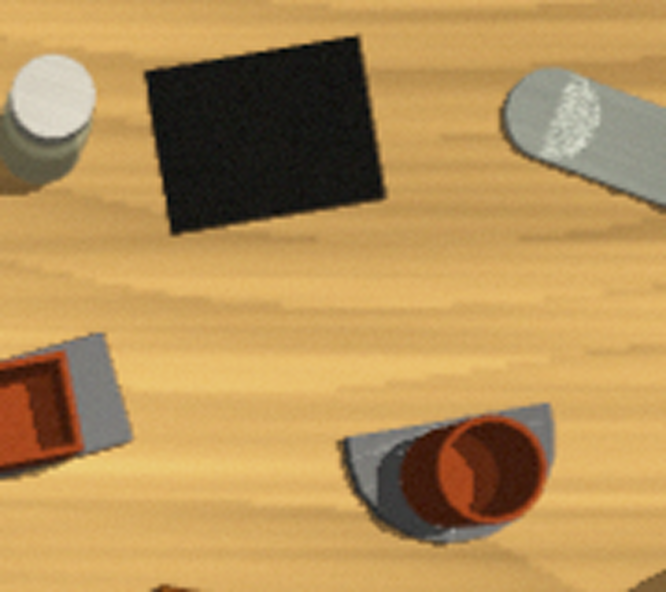

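View pics/z3.png

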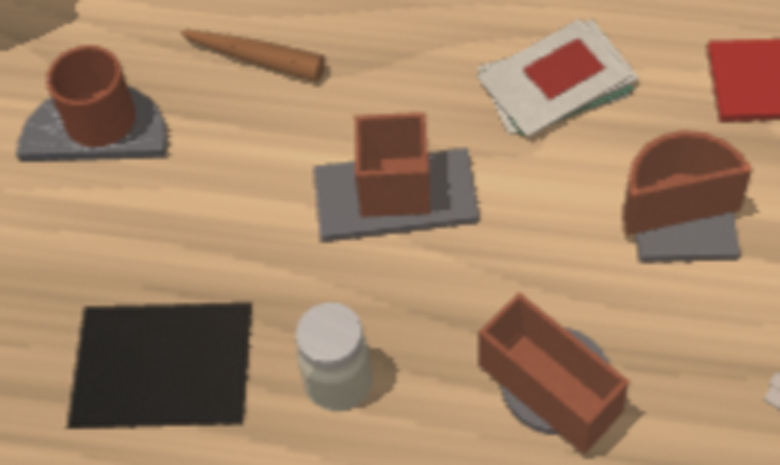

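```bash
cat > h.py <<'E'
import cv2,numpy as np
from plant import bot
C={n:bot.get_calibration(n) for n in("scene","top")}
def cast(n,px,z):
    c=C[n];V=np.array(c["view"]);R=V[:3,:3];t=V[:3,3];o=-R.T@t
    px=np.atleast_2d(np.asarray(px,float))
    d=np.c_[(px[:,0]-c["cx"])/c["fx"],-(px[:,1]-c["cy"])/c["fy"],-np.ones(len(px))]@R
    return (o+d*((z-o[2])/d[:,2])[:,None])[:,:2]
def proj(n,P):
    c=C[n];V=np.array(c["view"]);q=np.atleast_2d(P)@V[:3,:3].T+V[:3,3]
    return np.c_[c["cx"]-c["fx"]*q[:,0]/q[:,2],c["cy"]+c["fy"]*q[:,1]/q[:,2]]
def mask(im,kind):
    h=cv2.cvtColor(im,cv2.COLOR_RGB2HSV).astype(int);H,S,V=h[...,0],h[...,1],h[...,2]
    r,g,b=[im[...,i].astype(int) for i in range(3)]
    if kind=="pot": m=(S>110)&((H<=11)|(H>=175))&(V>35)&(g*1.0<r*0.62)&(g>b*1.0)
    elif kind=="board": m=(S<75)&(V>28)&(V<165)
    elif kind=="mat": m=(V<45)
    elif kind=="jar": m=(S<60)&(V>140)
    return (m*255).astype(np.uint8)
def blob(im,kind,n,xyz,rad):
    """largest-contour silhouette near world point"""
    u,v=proj(n,xyz)[0]
    m=mask(im,kind); w=np.zeros_like(m); cv2.circle(w,(int(u),int(v)),rad,255,-1); m&=w
    m=cv2.morphologyEx(m,cv2.MORPH_CLOSE,np.ones((3,3)))
    if kind!="pot": m=cv2.morphologyEx(m,cv2.MORPH_OPEN,np.ones((3,3)))
    cs,_=cv2.findContours(m,cv2.RETR_EXTERNAL,cv2.CHAIN_APPROX_NONE)
    return max(cs,key=cv2.contourArea)[:,0,:].astype(float),m
def outw(c):  # contour pixel centres -> outer border, half a pixel
    return cv2.convexHull(np.concatenate([c+np.array(d)*.5 for d in((1,1),(1,-1),(-1,1),(-1,-1))]).astype(np.float32))[:,0]
def foot(n,c,z0,z1):
    h=outw(c);A,B=[cv2.convexHull(cast(n,h,z).astype(np.float32)) for z in(z0,z1)]
    return cv2.intersectConvexConvex(A,B)[1][:,0]
def rect(P):
    (x,y),(w,l),a=cv2.minAreaRect(P.astype(np.float32))
    if w>l: w,l,a=l,w,a+90     # a = direction of SHORT side
    return np.round([x,y,w,l,(a+90)%180-90],1)
def snap(tag):
    o={}
    for n in("scene","top"):
        o[n]=bot.camera(n); cv2.imwrite(f"pics/{tag}_{n}.png",o[n][:,:,::-1])
    return o
E
cat > m0.py <<'E'
from h import *
im={n:cv2.imread(f"pics/{n}0.png")[:,:,::-1].copy() for n in("scene","top")}
pts={"round":((446,187),62),"square":((326,172),62),"half":((217,178),60),"trough":((257,98),56)}
for k,(p,h) in pts.items():
    x=cast("top",p,12+h/2)[0]
    for n in("top","scene"):
        c,m=blob(im[n],"pot",n,[*x,12+h/2],45)
        F=foot(n,c,12,12+h); M=cv2.moments(F.astype(np.float32))
        print(k,n,rect(F),"circ",np.round(cv2.minEnclosingCircle(F)[0],1),"cent",round(M['m10']/M['m00'],1),round(M['m01']/M['m00'],1))
for k,p,z in(("mat",(391,97),3),("jar",(334,88),85)):
    x=cast("top",p,z)[0]
    for n in("top","scene"):
        c,m=blob(im[n],k,n,[*x,z],55 if k=="mat" else 30); 
        print(k,n,rect(cast(n,outw(c),z) if k=="mat" else foot(n,c,0,85)))
E
python3 m0.py
```

```text
round top [ 462.5 -239.7   58.4   59.1    0. ] circ [ 461.4 -239.5] cent 461.8 -239.7
round scene [ 462.  -239.7   52.    53.1    7.8] circ [ 461.8 -239.5] cent 462.0 -239.8
square top [494.5  15.5  57.6  58.  -78.6] circ [494.4  15. ] cent 494.4 15.3
square scene [478.5  13.2  13.6  49.9  12.3] circ [478.1  13. ] cent 478.8 20.9
half top [475.6 240.6  49.5  96.2  21.8] circ [493.5 247.7] cent 478.3 242.2
half scene [461.6 235.2  14.8  67.1  21.8] circ [467.5 237.5] cent 463.8 234.0
trough top [653.2 159.5  46.2 105.2 -35.2] circ [653.5 159.2] cent 653.1 159.4
trough scene [644.3 160.   25.8  91.9 -34.5] circ [644.2 160. ] cent 644.0 159.7
mat top [ 667.8 -132.7   99.8  129.4    9.4]
mat scene [ 669.9 -137.1   96.   116.6    9.7]
jar top [ 6.768e+02 -2.000e+00  1.790e+01  3.850e+01 -3.000e-01]
jar scene [649.7 -10.5  10.5  35.1  43.6]
```

```bash
python3 - <<'E'
import cv2
b=cv2.imread("pics/scene0.png")[:,:,::-1];a=cv2.imread("pics/top0.png")[:,:,::-1]
for p in((240,220),(240,232),(228,230),(290,300),(305,305),(340,240),(345,225),(140,210),(150,195),(100,160),(200,260),(340,250),(240,240),(262,225)): print(p,b[p[1],p[0]])
print("top")
for p in((334,88),(333,104),(300,180),(312,180),(345,165),(221,175)): print(p,a[p[1],p[0]])
E
sed -i 's/m=(S>110).*/m=(S>95)\&((H<=11)|(H>=174))\&(V>30)\&(g<r*0.72)/' h.py; python3 m0.py
```

```text
(240, 220) [97 62 47]
(240, 232) [98 63 48]
(228, 230) [103  85  78]
(290, 300) [102  65  49]
(305, 305) [150  88  66]
(340, 240) [96 62 47]
(345, 225) [103  65  50]
(140, 210) [90 54 41]
(150, 195) [106  66  50]
(100, 160) [126 104  80]
(200, 260) [207 169 128]
(340, 250) [112 107 104]
(240, 240) [97 62 47]
(262, 225) [112 107 105]
top
(334, 88) [220 214 198]
(333, 104) [95 87 65]
(300, 180) [120 118 115]
(312, 180) [66 57 55]
(345, 165) [126 122 119]
(221, 175) [216  99  40]
round top [ 461.4 -239.7   59.1   60.6   90. ] circ [ 461.5 -240. ] cent 461.6 -239.6
round scene [ 461.8 -239.5   56.6   59.9  -74.3] circ [ 461.9 -239.9] cent 461.8 -239.5
square top [494.4  15.5  58.6  58.8 -79.3] circ [493.7  15.6] cent 494.2 15.4
square scene [494.9  14.5  56.5  56.7   9. ] circ [494.4  15. ] cent 494.6 14.8
half top [475.9 240.4  50.1  96.5  22.1] circ [493.3 247.4] cent 478.4 241.9
half scene [475.  240.8  49.3  95.6  21.9] circ [493.6 248.3] cent 478.7 241.6
trough top [653.  159.6  46.5 105.3 -34.7] circ [653.5 159.2] cent 653.0 159.5
trough scene [653.4 159.3  46.5 104.6 -35. ] circ [653.5 158.9] cent 653.5 159.2
mat top [ 667.8 -132.7   99.8  129.4    9.4]
mat scene [ 669.9 -137.1   96.   116.6    9.7]
jar top [ 6.768e+02 -2.000e+00  1.790e+01  3.850e+01 -3.000e-01]
jar scene [649.7 -10.5  10.5  35.1  43.6]
```

```bash
cat >> h.py <<'E'
from scipy.spatial.transform import Rotation as Ro
PARK=[-0.928,0.359,0.012,0,-1.224,-0.288]
def quat(a):
    a=np.radians(a);return Ro.from_matrix(np.array([[-np.sin(a),np.cos(a),0],[np.cos(a),np.sin(a),0],[0,0,-1.]]).T).as_quat()
def best(p,a):  # jaw yaw a or a+180, the one turning least with joint 6 in range
    s=bot.read_state();r=[]
    for b in(a,a+180):
        q=bot.solve_ik(list(p),list(quat(b)))
        if q is not None and abs(q[5])<2.9: r.append((np.abs(np.array(q)-s["joint_pos"]).max(),b))
    return min(r)[1]
def st(tag):
    s=bot.read_state();print(tag,"t%.1f"%s["t"],np.round(s["tcp_pos"],1),"F",np.round(s["contact_force"],1),"w%.1f"%s["width"],"q6 %.2f"%s["joint_pos"][5])
    return s
ZC=165; GO=24
def pick(x,y,a,base):
    b=best((x,y,ZC),a)
    bot.move_gripper(88); bot.move_ptp([x,y,ZC],list(quat(b)))
    bot.line_to([x,y,base+GO],velocity=120); st("down")
    bot.move_gripper(20,force=25); s=st("grip")
    bot.line_to([x,y,ZC],velocity=120); st("up")
    return b
def place(x,y,a,base):
    """a = jaw yaw exactly (mod 360)"""
    q=list(quat(a))
    try: bot.line_to([x,y,ZC],velocity=180,ori=q)
    except bot.Unreachable: print("ptp"); bot.move_ptp([x,y,ZC],q)
    bot.line_to([x,y,base+GO+15],velocity=120)
    bot.line_to([x,y,base+GO+1],velocity=25); s=st("low")
    z=base+GO+1; f0=s["contact_force"][2]
    for i in range(4):
        z-=.7; bot.line_to([x,y,z],velocity=10); bot.pause(.1)
        f=bot.read_state()["contact_force"][2]
        if abs(f-f0)>2: break
    st("set"); bot.move_gripper(88); bot.pause(.1); bot.line_to([x,y,ZC],velocity=150); st("clear")
def near(b,a,per=180):  # equivalent of yaw a nearest b
    return b+((a-b+per/2)%per-per/2)
E
python3 - <<'E'
from h import *
for n in [1]:
    print(cast("top",(333,91),85), cast("scene",(219,280),85))
# half pot
b=pick(475.5,240.6,22,12); print(b)
E
```

```text
[[652.39938967   3.00784522]] [[664.14387044   1.19624066]]
down t4.7 [475.9 240.9  36.6] F [ 0.1  0.9 -0.1] w87.8 q6 -0.45
grip t5.4 [475.3 240.4  36. ] F [-0.4 -1.1  2.2] w47.9 q6 -0.45
up t6.7 [475.  240.3 164.1] F [ 0.1  0.1 -2.8] w47.8 q6 -0.45
202
```

Run:
```python
from h import *
place(668.5,-134,189,3)
bot.move_joints(PARK); st("park"); snap("a")
```

```text
low t11.0 [ 668.5 -134.    28. ] F [ 0.4  0.3 -2.6] w47.9 q6 0.07
set t11.7 [ 668.7 -134.    27. ] F [-0.3  0.4  3.2] w48.4 q6 0.07
clear t13.8 [ 667.8 -133.9  163.9] F [ 0.2  0.3 -0.7] w87.7 q6 0.07
park t16.1 [ 235.4 -632.7  226.2] F [ 0.3  0.1 -0.4] w87.8 q6 -0.29
```

View pics/a_top.png

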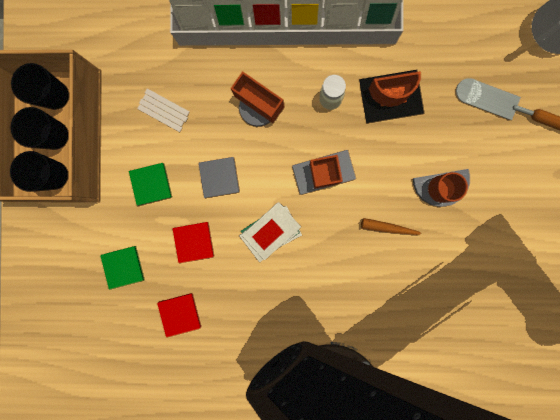

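The half-round planter stands on the mat (391,88) and the grey square board is now clear at (219,178). Next I measure that board and move the square pot.

```bash
cat > mb.py <<'E'
from h import *
def board(tag,px,rad=30):
    out=[]
    for n in("top","scene"):
        im=cv2.imread(f"pics/{tag}_{n}.png")[:,:,::-1].copy()
        x=cast("top",px,12)[0]; c,m=blob(im,"board",n,[*x,12],rad)
        F=foot(n,c,0,12); M=cv2.moments(F.astype(np.float32)); o=rect(F)
        print(n,o,"circ",np.round(cv2.minEnclosingCircle(F),1) if 0 else [np.round(v,1) for v in cv2.minEnclosingCircle(F)],"cent",round(M['m10']/M['m00'],1),round(M['m01']/M['m00'],1)); out.append(o)
    return out
E
python3 - <<'E'
from mb import *
board("a",(219,178),38)
E
```

```text
top [486.5 250.   80.   80.1   9.4] circ [array([485.5, 249.8]), np.float64(54.7)] cent 486.4 250.0
scene [487.1 249.5  76.9  83.    7.8] circ [array([486.5, 249.3]), np.float64(54.6)] cent 487.1 249.4
```

Run:
```python
from mb import *
b=pick(494.5,15.2,10.3,12); print(b)
place(486.8,249.8,near(b,9.2,90),12)
bot.move_joints(PARK); st("park"); snap("b")
board("b",(324,172),40)
```

```text
down t20.1 [495.   15.3  36.6] F [ 0.1  0.  -0.6] w87.8 q6 -0.25
grip t20.8 [494.5  15.2  36.1] F [-0.9  0.4  2.7] w56.1 q6 -0.25
up t22.0 [494.   15.1 164.2] F [-0.7  0.4 -1.4] w56.0 q6 -0.25
190.3
low t25.2 [486.8 249.8  36.9] F [ 0.   0.1 -1.5] w56.0 q6 -0.67
set t25.9 [486.9 249.9  36.1] F [-2.9 -0.7  5. ] w55.8 q6 -0.67
clear t27.8 [486.3 249.4 164.1] F [-0.2  0.  -0.4] w87.3 q6 -0.67
park t31.0 [ 235.3 -632.7  226.4] F [-0.5 -0.2  0. ] w87.9 q6 -0.29
top [498.   17.2  68.8 129.5  16. ] circ [array([500. ,  17.9]), np.float64(71.4)] cent 498.1 17.0
scene [498.8  16.3  69.1 130.2  16. ] circ [array([498.2,  17. ]), np.float64(71.4)] cent 498.4 16.9
```

View pics/b_top.png

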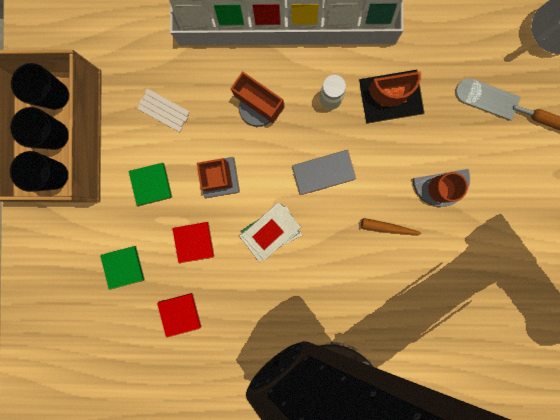

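The square pot stands on the square board at (216,175), shifted in the picture only by parallax. The oblong board at (324,172) is clear and measures about 69 x 130 mm. The trough is next.

Run:
```python
from mb import *
b=pick(653.2,159.4,-34.9,12); print(b)
place(498.3,16.9,near(b,16,180),12)
bot.move_joints(PARK); st("park"); snap("c")
board("c",(260,107),32)
```

```text
down t35.7 [653.8 159.7  36.9] F [ 0.4 -0.8  0.7] w87.5 q6 -1.14
grip t36.5 [653.2 159.4  36. ] F [0.1 0.2 0. ] w44.4 q6 -1.14
up t37.7 [652.6 159.2 163.9] F [-0.8  0.5 -2.6] w43.7 q6 -1.14
145.1
low t40.8 [498.3  16.9  37. ] F [-0.8  0.  -2. ] w43.7 q6 -0.15
set t41.5 [498.5  17.   35.9] F [-1.7  0.9  5.4] w43.7 q6 -0.15
clear t43.5 [497.7  16.8 164.1] F [-0.1  0.   0. ] w87.8 q6 -0.15
park t46.0 [ 235.4 -632.6  226.4] F [0.4 0.9 0.3] w87.4 q6 -0.29
top [644.  164.4  81.4  81.6 -89.8] circ [array([643.5, 164. ]), np.float64(42.3)] cent 643.5 164.0
scene [643.1 163.9  81.7  84.6   7.7] circ [array([642.5, 163.2]), np.float64(43.2)] cent 643.1 163.2
```

View pics/c_top.png

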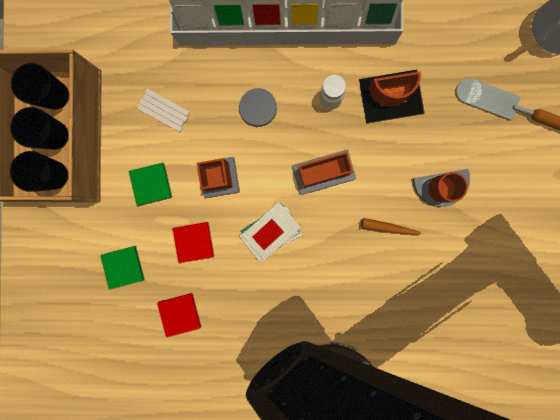

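The trough stands on the oblong board at (325,171), and the round board at (258,107) is clear. The round pot is next.

Run:
```python
from mb import *
b=pick(461.7,-239.6,0,12); print(b)
place(643.3,163.7,b,12)
bot.move_joints(PARK); st("park"); snap("d")
board("d",(443,186),36)
for n in("top","scene"):
    im=cv2.imread(f"pics/d_{n}.png")[:,:,::-1].copy()
    c,m=blob(im,"pot",n,[650,-135,33],45); print(n,rect(foot(n,c,3,63)))
```

```text
down t49.3 [ 462.2 -239.7   36.6] F [-1.4  0.9 -0.4] w87.7 q6 0.10
grip t49.9 [ 461.7 -239.6   36.2] F [-0.6  1.1  3.8] w59.3 q6 0.10
up t51.1 [ 461.1 -239.4  164.1] F [-0.5 -0.  -1.2] w59.3 q6 0.10
180
low t55.5 [643.3 163.7  36.9] F [-0.4 -0.1 -1.9] w59.4 q6 -0.54
set t56.2 [643.4 163.7  36.2] F [-3.  0.  5.] w59.5 q6 -0.54
clear t58.0 [642.6 163.5 163.9] F [-0.4 -0.2  0.1] w87.7 q6 -0.54
park t61.2 [ 235.3 -632.8  226.3] F [-0.2  0.9 -0.8] w87.6 q6 -0.29
top [ 460.3 -245.2   73.2  121.1    9.6] circ [array([ 481.7, -241.8]), np.float64(60.9)] cent 464.8 -244.1
scene [ 460.9 -245.1   74.3  122.2   10.1] circ [array([ 482.5, -241.2]), np.float64(61.4)] cent 465.2 -243.7
top [ 670.2 -133.    52.5   98.1    9.2]
scene [ 670.5 -133.9   48.6   97.4    7.7]
```

View pics/d_top.png

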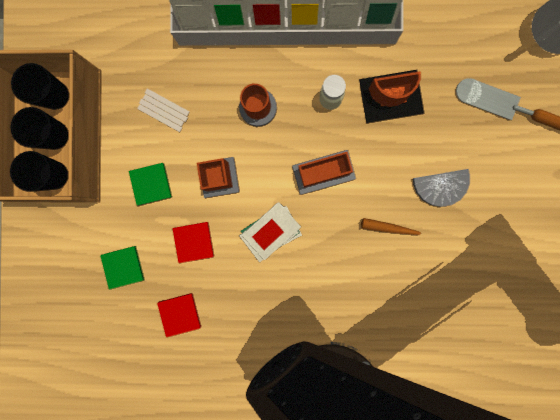

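The round pot stands on the round board at (256,101). The half-round board at (441,187) is clear, 74 x 121 mm, with its straight edge on the far side. Last is the half-round planter.

Run:
```python
from mb import *
b=pick(669,-133.8,9,3); print(b)
place(460.6,-245.2,near(b,9.8,360),12)
bot.move_joints(PARK); st("park"); im=snap("e")
B={"round":((643.3,163.7),62),"square":((486.8,249.8),62),"trough":((498.3,16.9),56),"half":((460.6,-245.2),60)}
for k,(x,h) in B.items():
    for n in("top","scene"):
        c,m=blob(im[n],"pot",n,[*x,12+h/2],45); print(k,x,n,rect(foot(n,c,12,12+h)))
```

```text
down t65.1 [ 669.7 -133.8   27.9] F [-0.1 -0.1  0.6] w87.9 q6 0.07
grip t65.9 [ 668.9 -133.8   27. ] F [ 0.5 -0.5  1.3] w47.8 q6 0.07
up t67.2 [ 668.4 -133.7  163.9] F [-1.1  0.1 -3.3] w47.8 q6 0.07
189
low t72.2 [ 460.6 -245.2   36.9] F [ 0.2  0.7 -1.6] w47.7 q6 -2.86
set t72.9 [ 460.8 -245.2   35.9] F [-1.5  2.1  4.3] w47.9 q6 -2.86
clear t74.9 [ 460.  -245.   164.1] F [-0.1  0.  -0.3] w88.1 q6 -2.86
park t77.1 [ 234.8 -632.8  226.1] F [0.5 0.1 1. ] w87.5 q6 -0.29
round (643.3, 163.7) top [ 6.429e+02  1.638e+02  5.850e+01  5.940e+01 -3.000e-01]
round (643.3, 163.7) scene [644.3 163.1  57.6  59.4 -41.6]
square (486.8, 249.8) top [487.1 250.5  57.6  57.7 -80.5]
square (486.8, 249.8) scene [488.2 250.8  55.3  57.2   7.8]
trough (498.3, 16.9) top [499.1  16.5  46.6 107.6  16. ]
trough (498.3, 16.9) scene [499.   16.5  45.4 105.9  16.1]
half (460.6, -245.2) top [ 460.6 -244.    50.7   95.6   11. ]
half (460.6, -245.2) scene [ 461.3 -245.5   49.4   95.6    9.9]
```

View pics/e_top.png

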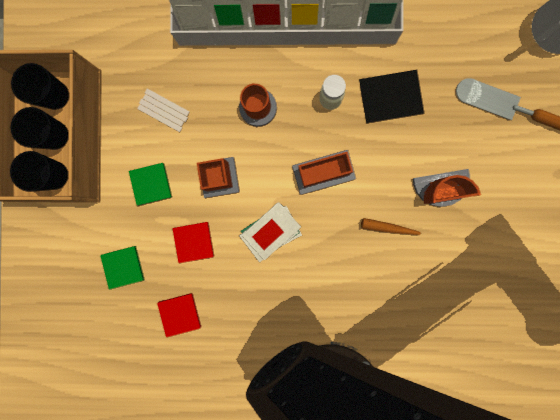

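View pics/e_scene.png

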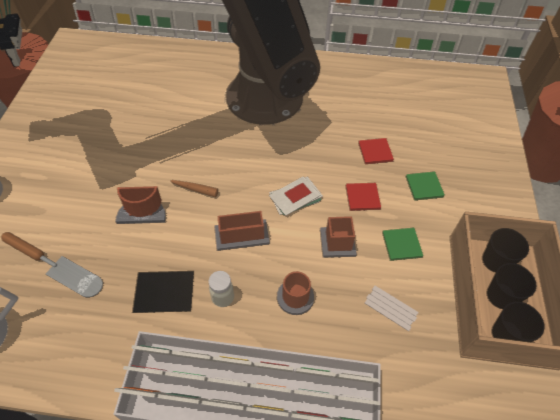

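Run:
```python
import cv2
a=cv2.imread("pics/e_top.png"); b=cv2.imread("pics/e_scene.png")
import numpy as np
A=cv2.resize(a[150:220,400:490],None,fx=4.4,fy=4.4,interpolation=cv2.INTER_CUBIC);B=cv2.resize(b[170:240,100:190],None,fx=4.4,fy=4.4,interpolation=cv2.INTER_CUBIC)
cv2.imwrite("pics/z4.png",np.hstack([A,B]))
```

```text
(no output)
```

View pics/z4.png

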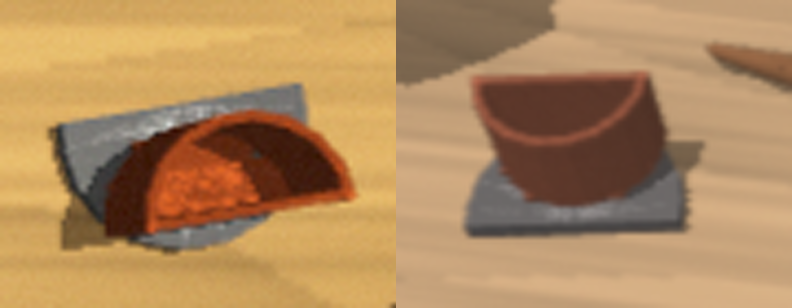

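The zoom shows the half-round planter upright and centred but turned half round, with its flat back on the rounded side. My yaw helper used the wrong equivalent angle. I'll re-grip it, lift it, turn joint 6 by π and set it back.

Run:
```python
from mb import *
x,y=460.6,-245.0
q=np.array(bot.solve_ik([x,y,ZC],list(quat(9.8)))); print(np.round(q,2))
assert -3<q[5]<-2.7
bot.move_joints(list(q)); st("above")
bot.line_to([x,y,12+GO],velocity=120); st("down")
bot.move_gripper(20,force=25); st("grip")
bot.line_to([x,y,ZC],velocity=120); st("up")
q=bot.read_state()["joint_pos"].copy(); 
for i in range(2): q[5]+=np.pi/2; bot.move_joints(list(q))
st("turned")
place(460.6,-245.2,189.8,12)
bot.move_joints(PARK); st("park"); im=snap("f")
for n in("top","scene"):
    c,m=blob(im[n],"pot",n,[x,y,42],45); print(n,rect(foot(n,c,12,72)))
a=im["top"];b=im["scene"]
f=lambda z:cv2.resize(z[:,:,::-1],None,fx=4.4,fy=4.4,interpolation=cv2.INTER_CUBIC)
cv2.imwrite("pics/z5.png",np.hstack([f(a[150:220,400:490]),f(b[170:240,100:190])]))
```

```text
[-0.11  0.16 -0.41  0.   -1.   -2.86]
above t79.4 [ 460.6 -245.3  165.1] F [ 0.5 -0.1  0.1] w87.8 q6 -2.86
down t80.6 [ 461.1 -245.1   36.6] F [0.1 0.8 0.3] w87.3 q6 -2.86
grip t81.3 [ 460.7 -245.    36. ] F [-0.3  0.4  1.4] w47.6 q6 -2.86
up t82.6 [ 460.  -244.8  164.1] F [-0.4 -0.6 -3.2] w47.8 q6 -2.86
turned t85.4 [ 460.  -244.8  164.1] F [ 0.8  0.9 -2.9] w48.2 q6 0.28
low t87.4 [ 460.6 -245.2   37. ] F [ 0.6 -0.7 -2.2] w48.0 q6 0.28
set t88.1 [ 460.7 -245.2   36. ] F [-4.   1.4  5.8] w47.7 q6 0.28
clear t90.1 [ 460.  -245.   164.1] F [-0.5 -0.8 -0.7] w87.8 q6 0.28
park t91.7 [ 235.4 -632.4  226.2] F [ 0.8 -0.6  0.7] w87.6 q6 -0.29
top [ 460.9 -244.8   50.8   95.8    9.6]
scene [ 462.1 -245.8   47.5   95.1    7.8]
```

View pics/z5.png

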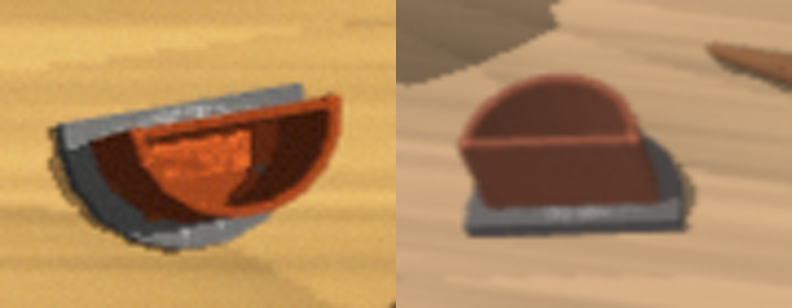

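View pics/f_top.png

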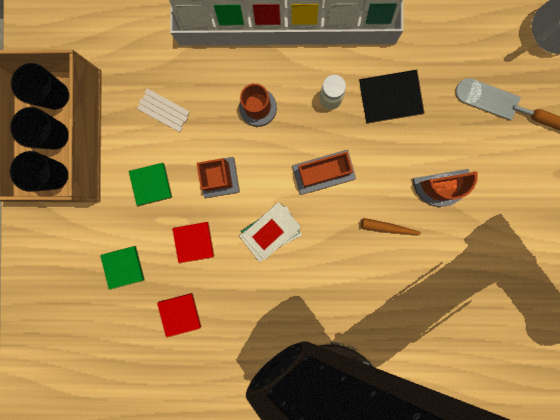

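The half-round planter's flat back now runs along the straight edge, as seen at (446,181). All four planters stand on their own boards, and the jar at (333,90) has not moved.

```bash
python3 -c "
from plant import bot
print(bot.read_state()['t']); print(bot.close_job())"
```

```text
91.8417
the job is handed in; nothing more can be done
None
```

All four planters are back upright on their own boards, and I handed the job in at about 92 s of the 144 s allowed. The arm was parked clear of everything.

I moved the half-round planter to the mat first. Then the square pot, the trough and the round pot went to their boards, and the half-round one followed from the mat.

**One mistake, mended:** I first set the half-round planter down turned by 180° because of an angle error in my own code. The pictures showed it, so I gripped it again, turned it in the air and set it back with its flat back along the straight edge.

**Last checks:**

| Planter | Offset from board (mm) | Angle error (°) |
|---|---|---|
| Round | about 1 | none needed |
| Square | 2 or less | 2 or less |
| Oblong (trough) | 1 or less | about 0 |
| Half-round | 2 or less | 2 or less |

- **Limits:** 12 mm and about 15°. The offsets come from both cameras.
- **Camera disagreement:** the two views differed by about 1–1.5 mm and up to 2°.
- **Seed jar:** it stayed at the same pixel position, judged by eye in the top view. My colour-mask measurement of it gave a wrong size, so I did not use it.
- **Uprightness:** judged from the pictures only, not measured.

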